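# Lever up the screw box lid with a putty knife

## Robot

A 7-joint arm with a two-finger parallel gripper is mounted at the origin on the work surface. World frame = base frame: x ahead of the robot, y to its left, z up, the work surface at z = 0. Lengths are in m, angles in rad, forces in N, time in s.
With the tool pointing down it reaches from about 0.4 to 0.85 m from the base axis. Payload 10.4 kg.
Tool frame: the origin (TCP) lies on the centre line of the jaws, within the pads' length; the fingertips stand 22 mm ahead of it and the grasp point (between the pads) lies 3 mm ahead of it; x points along the fingers, y is the direction in which the jaws open and shut, and the axes are right-handed (so a half turn about x gives the same grasp; the last joint's range is limited). The gripper opens to 87 mm and grips with 3 to 60 N. Pads are 19 mm wide; open, the fingers measure 117 mm over their backs; the gripper's body (75 mm by 190 mm) begins 51 mm behind the grasp point.
Start: joints at [-1.328, 0.332, -0.065, 1.46, 0.022, 1.35, -0.088], TCP at [0.164, 0.603, 0.245] pointing down, gripper open.
Joint ranges: [-2.6, 2.6], [-0.5, 2.12], [-1.47, 1.34], [0.16, 2.42], [-1.27, 4.41], [0.06, 2.06], [-2.6, 2.6]. Speed limits (rad/s): [2.22, 2.22, 2.79, 2.79, 3.14, 3.14, 3.14].

## Interface

Orientations are given as a unit quaternion [x, y, z, w].
In Python, from bench import * gives the robot as it stands.
- The arm moves only by the tool arm_command, never from a script. Its argument "targets" is one flat list of numbers, 7 for each row, row after row: the turn, a rotation vector about the tool's x, y, z in units of 45 degrees (1.0 is 45 degrees), then the shift along the tool's x, y, z in units of 25 mm (1.0 is 25 mm), then the opening, from 0 (shut) to 1 (fully open). In form: [wx, wy, wz, tx, ty, tz, fingers, wx, wy, wz, tx, ty, tz, fingers, ...]. A call has 1 to 12 rows; each row shifts and turns the pose as measured when the row begins, along the tool's axes as they then stand; what a row does not reach is not made up. A row lasts 1/12 s, in which the tool goes at most 41.7 mm and 7.16 degrees, less where a joint would pass 70% of its speed; a pose out of reach is approached as far as the arm can. A call with a number of a shift or a turn outside -1 to 1 is refused whole. A call with a gripper value outside its range is refused whole. The fingers move at their own pace and stop on an object; "newtons" is the grip in N (left out, the last holds). Time passes only in rows, so rows that do not move let the fingers close. It gives the time, the measured TCP pose, the force and the opening at its end, in the units of the state.
- read_state(): the state, without advancing time (a new reading comes with each control period).
- camera(name): name is "scene" or "side" or "wrist"; returns the picture (420x560x3 uint8, red, green, blue); there is no depth.
- calibration(name): a dict with "camera_matrix" (3x3 intrinsics, pixels), "R" (3x3) and "t" (3): a world point X has camera coordinates R X + t; the wrist camera has in their place "tool_from_camera" (4x4, takes a point from camera to tool coordinates, whose origin is the TCP and whose axes are the tool frame's). Camera axes: x right, y down, z forward; pixel columns grow to the right and rows downward; lengths in m; the calibration is good to about 2 mm. The wrist camera is an equidistant fisheye: a pixel r from the principal point sees the ray r / f radians off the axis. A picture is of the moment at which its call begins: read the wrist's pose just before it. calibration takes no time and is no camera call.
- close_job(): hands the job in, once; it reports no verdict.
The state is a dict: "time": time; "joint_positions": joint angles; "joint_vel": joint speeds; "joint_torque": joint torques, N m; "ee_pos": TCP position; "eef_rot": TCP orientation; "ft_force": force on the tool from outside, world axes, zero at the start; "torque": the same for the moment, N m; "width": finger opening in m.
Only numpy, scipy, OpenCV 4.12 (cv2) and the standard library are available. Lean on these libraries where they do the work, as an engineer would, in place of code of your own. Each camera call takes 0.05 s, during which the arm holds its last target.

## Task

Pick up the putty knife, work its blade under the front edge of the wide box's hinged lid (a notch in the box's front leaves room for it) and lever the lid open by 35 degrees or more; it stays where it is left. Then lay the knife flat on the bench, right way up and clear of the boxes, without dropping it. Touch the wide box with the knife only, never with the gripper or arm, and leave the smaller box alone.

Things in the scene. Friction and masses are not known exactly. Their poses are not given: they have to be found in the camera images.
- putty_knife: Loose putty knife, 90 g: square wooden handle, broad steel blade; lies flat near the robot beside a round-handled screwdriver, in either order. Origin: underside of the handle at the grip, mass centre 20 mm ahead; x to the blade (within 20 deg of straight ahead), z up. Handle x -60..40 mm, 24 wide, 22 high. Blade z 10..12 mm, 26 wide, from x 70 40 wide, tip at x 125.
- screw_box: Wide pale wooden box, fixed, left or right: 120 deep (x), 160 wide (y), 80 mm high. Origin: centre of underside, z up; front face at x -60 mm towards the robot (within 9 deg). Lid: 6 mm board, underside z 74, 12 mm over the front, hinged at the back (x 60, z 74). Notch in the middle of the 7 mm front wall: y -35..35, from z 54 up to the lid; hollow behind.
- screw_lid (a joint): Angle of the screw box's lid in rad: 0 shut, growing as its front edge rises, up to 1.9. A stiff hinge: the lid (70 g) stays where it is left. About 1 to 2 N upward under it, near the front, raises it.
- small_box: Bystander on the other side: smaller pale wooden box, fixed, with a plain front without notch, a steel hasp plate and a shut lid; 100 by 100, 80 mm high. Origin: centre of underside, z up; front at x -50 mm towards the robot. To be left alone.

How it is judged:
On the way:
1. the lid is raised on the knife's blade (value of joint screw_lid above 0.15 rad and contact force between putty_knife and screw_box above 0.2 N), for 0.1 s.
At the end, for the whole second after the job is handed in: The screw box's lid stands open by itself by at least 0.5 rad (29 degrees), and the putty knife lies flat on the bench (handle's underside within 15 mm of the bench top, tilt under 0.2 rad), right way up, at rest, touching neither box (value of joint screw_lid above 0.5 rad and velocity of joint screw_lid between -0.05 and 0.05 rad/s and height (world z) of putty_knife between -0.01 and 0.015 m and angle between putty_knife's own z axis and vertical below 0.2 rad and contact force between putty_knife and screw_box below 0.1 N and contact force between putty_knife and small_box below 0.1 N and linear speed of putty_knife below 0.03 m/s).
It fails at once if the gripper or arm presses on the screw box or its lid (over 2 N) (contact force between any of the fingers, the arm and screw_box above 2 N).
It fails at once if the smaller box is touched by robot or knife (over 2 N) (contact force between any of the fingers, the arm, putty_knife and small_box above 2 N).
It fails at once if the knife is dropped or thrown (over 0.7 m/s out of the fingers) (contact force between the fingers and putty_knife below 0.1 N and linear speed of putty_knife above 0.7 m/s).
It also fails if it takes over 54 s, if anything falls off the work surface, if the arm or the gripper's body presses on something with over 40 N, if the wrist force passes 120 N, or if a joint passes its speed limit or range.

## Working session

There is one attempt and no reset: what is moved stays moved. The work goes in short steps, Python scripts to look and compute and a tool call to move; the robot and the scene stay as the last step left them, time stands still between calls to the robot, and variables do not carry over. Pictures are saved under pics/ and viewed, and the job is handed in when it is done.

Besides the shell and the picture viewer there is one more tool, called after "Request:" by a JSON object that holds its "fn" and its "kwargs". arm_command: Moves the arm, as the interface text tells. Shifts and turns lie within -1 to 1; 1 stands for 25 mm of shift or 45 degrees of turn. Its arguments: {"type":"object","properties":{"targets":{"type":"array","items":{"type":"number","minimum":-1,"maximum":1}},"newtons":{"type":"number"}},"required":["targets"]}

```bash
ls; mkdir -p pics; python3 - <<'E'
from bench import *
import cv2
s=read_state(); print(s)
for n in ("scene","side","wrist"):
    im=camera(n); cv2.imwrite(f"pics/{n}0.png",im[:,:,::-1]); print(n,calibration(n))
E
```

```text
pics
{'time': 0.0, 'joint_positions': array([-1.32758999,  0.33285204, -0.06468284,  1.46095064,  0.02158875,
        1.34987077, -0.08848   ]), 'joint_vel': array([-0.00046845, -0.00041748, -0.00023312, -0.00086952, -0.0007722 ,
        0.00025005, -0.00022433]), 'joint_torque': array([-3.98709371e-04, -6.23263121e+01,  2.42995564e-02, -3.89899850e+01,
       -6.14530127e-02,  3.98215838e-02,  1.16122183e-04]), 'ee_pos': array([0.16409756, 0.60270888, 0.24376179]), 'eef_rot': array([ 0.09320443,  0.70091625, -0.09418041,  0.70082765]), 'ft_force': array([ 0.08192379, -0.63462294,  0.01057938]), 'torque': array([-0.07745178, -0.01373717,  0.01580608]), 'width': 0.08726472810511555}
scene {'camera_matrix': array([[386.97507493,   0.        , 282.90592778],
       [  0.        , 386.97507493, 208.59550246],
       [  0.        ,   0.        ,   1.        ]]), 'R': array([[ 0.47551136,  0.87969637,  0.00482044],
       [ 0.76720127, -0.41200953, -0.49157946],
       [-0.4304546 ,  0.23744987, -0.87081938]]), 't': array([-0.27242038, -0.42016797,  1.1680093 ])}
side {'camera_matrix': arr
[... 196 characters left out ...]
942008],
       [-0.32985826, -0.71977423, -0.61083434],
       [ 0.27670385,  0.54491349, -0.79152023]]), 't': array([-0.5356461 ,  0.22232204,  1.08575055])}
wrist {'camera_matrix': array([[325.1922621 ,   0.        , 283.14144319],
       [  0.        , 325.1922621 , 205.07160792],
       [  0.        ,   0.        ,   1.        ]]), 'tool_from_camera': array([[ 6.50916141e-04, -2.87736235e-01,  9.57709473e-01,
        -1.39428202e-01],
       [ 9.99999783e-01,  2.84302491e-04, -5.94242708e-04,
        -3.08792546e-04],
       [-1.01294029e-04,  9.57709652e-01,  2.87736358e-01,
        -7.87945840e-02],
       [ 0.00000000e+00,  0.00000000e+00,  0.00000000e+00,
         1.00000000e+00]])}
```

View pics/scene0.png

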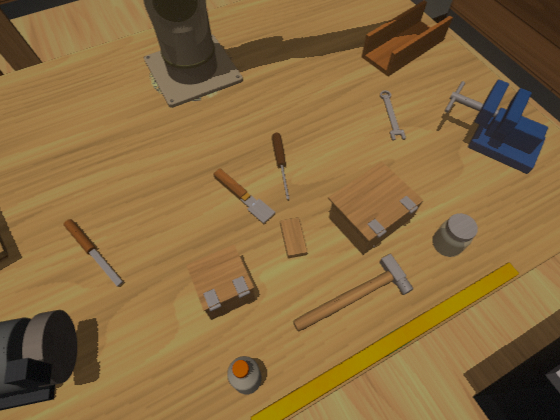

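View pics/side0.png

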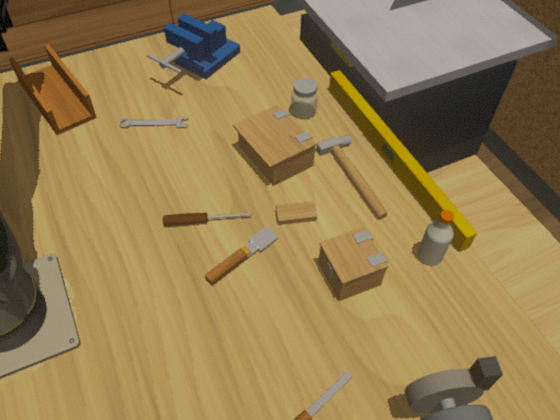

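View pics/wrist0.png

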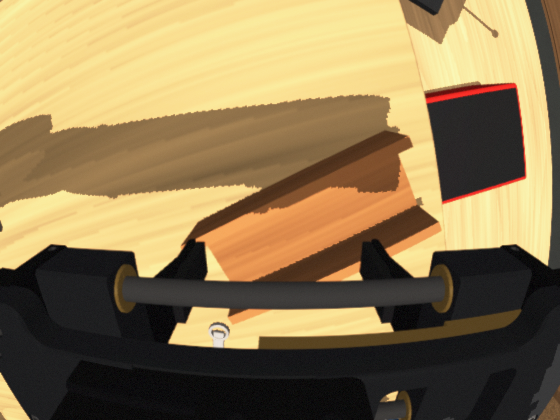

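The scene view shows the putty knife around (245,195) and the screwdriver around (281,165). The wide box is at (375,205), on the left, and the small box is at (222,282). Next I'll zoom in.

```bash
cat > h.py <<'E'
import numpy as np, cv2
from bench import *
from scipy.spatial.transform import Rotation as Ro
def ray(n,u,v):
    c=calibration(n); K=c["camera_matrix"];R=np.array(c["R"]);t=np.array(c["t"])
    d=R.T@np.linalg.inv(K)@np.array([u,v,1.]); return -R.T@t,d/np.linalg.norm(d)
def plane(n,u,v,z):
    o,d=ray(n,u,v); return o+d*(z-o[2])/d[2]
def tri(a,b):
    A=np.zeros((3,3));y=np.zeros(3)
    for n,u,v in (a,b):
        o,d=ray(n,u,v);P=np.eye(3)-np.outer(d,d);A+=P;y+=P@o
    x=np.linalg.solve(A,y)
    return x,[np.linalg.norm((np.eye(3)-np.outer(d,d))@(x-o)) for o,d in [ray(*a),ray(*b)]]
def proj(n,X):
    c=calibration(n); p=c["camera_matrix"]@(np.array(c["R"])@np.array(X)+np.array(c["t"])); return p[:2]/p[2]
def crop(im,x0,y0,x1,y1,k,fn):
    cv2.imwrite(fn,cv2.resize(im[y0:y1,x0:x1,::-1],None,fx=k,fy=k,interpolation=cv2.INTER_CUBIC))
E
python3 - <<'E'
import cv2
a=cv2.imread('pics/scene0.png');b=cv2.imread('pics/side0.png')
def c(im,x0,y0,x1,y1,k,f): cv2.imwrite(f,cv2.resize(im[y0:y1,x0:x1],None,fx=k,fy=k,interpolation=cv2.INTER_CUBIC))
c(a,200,120,300,230,5,'pics/sk.png'); c(a,320,150,430,260,5,'pics/sb.png')
c(b,195,215,295,295,7,'pics/dk.png'); c(b,225,95,325,190,6,'pics/db.png')
E
```

```text
(no output)
```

View pics/sk.png

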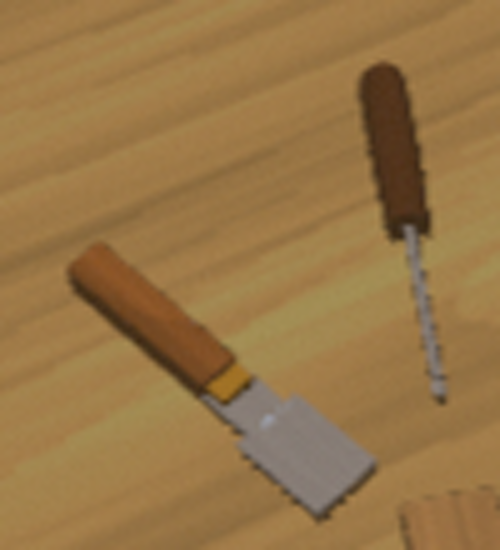

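View pics/sb.png

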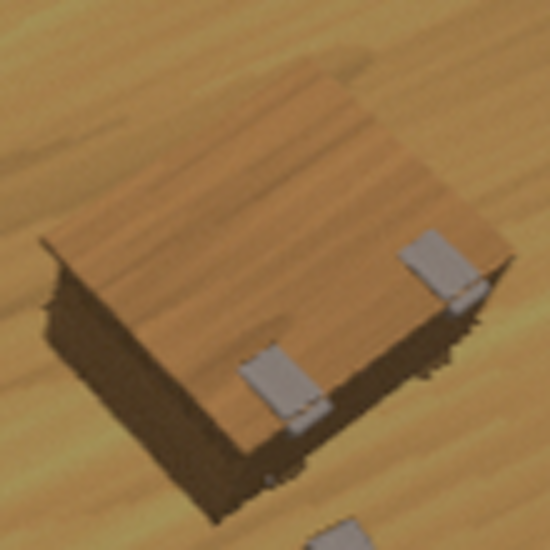

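View pics/dk.png

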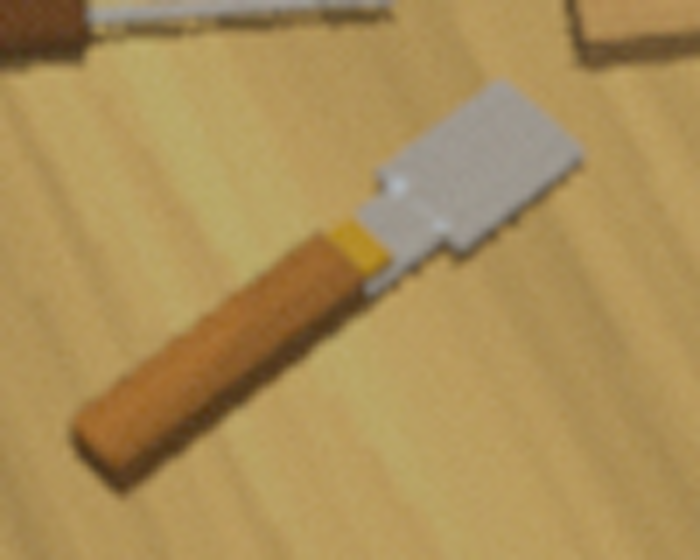

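View pics/db.png

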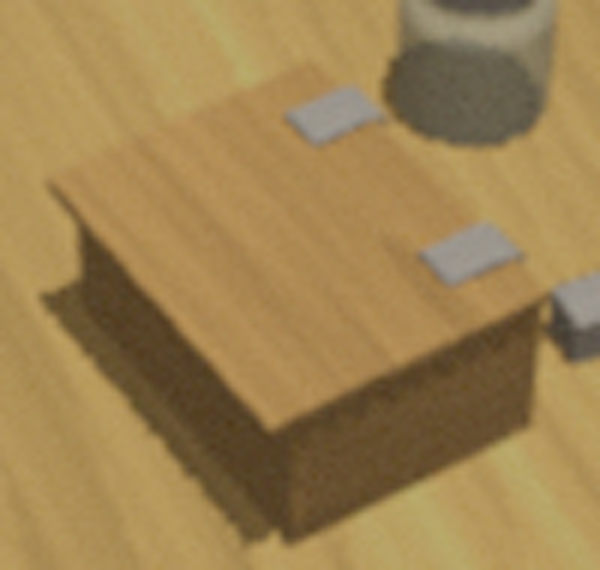

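```bash
python3 - <<'E'
from h import *
np.set_printoptions(precision=4,suppress=True)
S=lambda x,y,k,ox,oy:(ox+x/k-0.4,oy+y/k-0.4)
sb=lambda x,y:S(x,y,5,320,150); db=lambda x,y:S(x,y,6,225,95)
sk=lambda x,y:S(x,y,5,200,120); dk=lambda x,y:S(x,y,7,195,215)
C={'FR':((43,240),(278,432)),'FL':((310,60),(50,182)),'BR':((248,455),(550,292)),'BL':((513,252),(308,62))}
P={}
for k,(a,b) in C.items():
    x,e=tri(('scene',*sb(*a)),('side',*db(*b)));P[k]=x;print(k,x,e, plane('scene',*sb(*a),.08),plane('side',*db(*b),.08))
for n in('FL','BL'):
    pass
ex=(P['BR']-P['FR']+P['BL']-P['FL'])/2; ey=(P['FL']-P['FR']+P['BL']-P['BR'])/2
print('len',np.linalg.norm(ex),np.linalg.norm(ey),'yaw',np.degrees(np.arctan2(ex[1],ex[0])),np.degrees(np.arctan2(-ey[0],ey[1])))
print('center lid',sum(P.values())/4)
# knife: blade tip corners & shoulders z=.012, handle top back corners z=.022
K={'tipR':((320,517),(582,153),.012),'tipL':((376,463),(500,80),.012),'hbackL':((100,242),(75,428),.022),'hfrontL':((236,360),(322,238),.022),'hfrontR':((204,390),(363,278),.022),'hbackR':((70,268),(122,478),.022)}
for k,(a,b,z) in K.items():
    print(k,tri(('scene',*sk(*a)),('side',*dk(*b))) ,plane('scene',*sk(*a),z),plane('side',*dk(*b),z))
E
```

```text
FR [0.6158 0.0895 0.0786] [np.float64(0.0012378013872105626), np.float64(0.0012378013872106559)] [0.6157 0.0902 0.08  ] [0.6154 0.0869 0.08  ]
FL [0.59   0.2526 0.0765] [np.float64(0.0011858774779067204), np.float64(0.0011858774779068143)] [0.5911 0.2517 0.08  ] [0.5889 0.2476 0.08  ]
BR [0.7447 0.1106 0.079 ] [np.float64(0.000248989132627017), np.float64(0.00024898913262711445)] [0.7449 0.1104 0.08  ] [0.7442 0.1095 0.08  ]
BL [0.717  0.2736 0.075 ] [np.float64(0.0006821618771172959), np.float64(0.0006821618771173296)] [0.719  0.2696 0.08  ] [0.7145 0.2695 0.08  ]
len 0.1296861739425692 0.16527672112556158 yaw 9.334984283742125 9.299425469993976
center lid [0.6669 0.1816 0.0773]
tipR (array([ 0.5695, -0.0493,  0.0074]), [np.float64(0.0002823387714675232), np.float64(0.00028233877146745506)]) [ 0.5719 -0.0505  0.012 ] [ 0.568  -0.0519  0.012 ]
tipL (array([ 0.5572, -0.0134,  0.0089]), [np.float64(8.624671297581855e-05), np.float64(8.624671297583743e-05)]) [ 0.5588 -0.0142  0.012 ] [ 0.5563 -0.0153  0.012 ]
hbackL (array([ 0.3859, -0.08  ,  0.0179]), [np.float64(0.0018336117349712776), np.float64(0.0018336117349713168)]) [ 0.3876 -0.0791  0.022 ] [ 0.386  -0.0844  0.022 ]
hfrontL (array([ 0.4795, -0.0493,  0.0171]), [np.float64(0.0008092518766558915), np.float64(0.0008092518766560118)]) [ 0.4819 -0.0495  0.022 ] [ 0.4786 -0.0532  0.022 ]
hfrontR (array([ 0.4859, -0.0687,  0.0158]), [np.float64(0.0005596382973713756), np.float64(0.0005596382973713881)]) [ 0.4899 -0.0703  0.022 ] [ 0.4843 -0.0718  0.022 ]
hbackR (array([ 0.3924, -0.0998,  0.0159]), [np.float64(0.002557284644033493), np.float64(0.0025572846440334606)]) [ 0.395  -0.0985  0.022 ] [ 0.3925 -0.106   0.022 ]
```

```bash
cat >> h.py <<'E'
def go(p,yaw,pitch=0,flip=0,show=True):
    """delta to pose: tool down, tool z along heading yaw (flip: opposite). prints first rot (units of 45deg about tool) and shift in current tool axes (units 25mm)"""
    s=read_state(); R=Ro.from_quat(s['eef_rot'])
    y=np.radians(yaw); h=np.array([np.cos(y),np.sin(y),0]); zt=-h if flip else h; xt=np.array([0,0,-1.]); yt=np.cross(zt,xt)
    T=Ro.from_matrix(np.stack([xt,yt,zt],1))
    T=Ro.from_rotvec(np.radians(pitch)*np.array([np.sin(y),-np.cos(y),0]))*T  # +pitch: blade up
    rv=(R.inv()*T).as_rotvec()/np.radians(45); sh=R.inv().apply(np.array(p)-s['ee_pos'])/.025
    print('t',round(s['time'],2),'pos',s['ee_pos'].round(4),'F',s['ft_force'].round(2),'w',round(s['width'],4))
    print('rot units',rv.round(3),'shift now-tool',sh.round(2),'shift after-rot tool',(T.inv().apply(np.array(p)-s['ee_pos'])/.025).round(2))
    return rv,sh
E
python3 - <<'E'
from h import *
np.set_printoptions(precision=3,suppress=True)
s=read_state(); print(Ro.from_quat(s['eef_rot']).as_matrix())
for f in(0,1): go([.4655,-.0665,.2],18.8,flip=f)
for u,v in ((276,134),(281,166),(287,199)): print(plane('scene',u,v,.01))
E
```

```text
[[-0.     0.263  0.965]
 [-0.001  0.965 -0.263]
 [-1.    -0.001  0.   ]]
t 0.15 pos [0.164 0.603 0.244] F [ 0.09 -0.17  0.66] w 0.0868
rot units [-0.756 -0.     0.001] shift now-tool [  1.78 -22.66  18.66] shift after-rot tool [  1.76 -29.23   2.78]
t 0.15 pos [0.164 0.603 0.244] F [ 0.09 -0.17  0.66] w 0.0868
rot units [3.244 0.002 0.   ] shift now-tool [  1.78 -22.66  18.66] shift after-rot tool [ 1.76 29.23 -2.78]
[0.348 0.1   0.01 ]
[0.447 0.063 0.01 ]
[0.54  0.029 0.01 ]
```

Request:
{"fn": "arm_command", "kwargs": {"targets": [0, 0, 0, 0, -0.9, 1, 0.6, 0, 0, 0, 0, -0.9, 1, 0.6, 0, 0, 0, 0, -0.9, 1, 0.6, 0, 0, 0, 0, -0.9, 1, 0.6, 0, 0, 0, 0, -0.9, 1, 0.6, 0, 0, 0, 0, -0.9, 1, 0.6, 0, 0, 0, 0, -0.9, 1, 0.6, 0, 0, 0, 0, -0.9, 1, 0.6, 0, 0, 0, 0, -0.9, 1, 0.6, 0, 0, 0, 0, -0.9, 1, 0.6, 0, 0, 0, 0, -0.9, 0.8, 0.6, 0, 0, 0, 0, -0.9, 0.8, 0.6], "newtons": 40}}

```text
time: 1.15
ee_pos: [0.3759, 0.2551, 0.2393]
eef_rot: [0.088, 0.703, -0.091, 0.699]
ft_force: [0.3, -0.2, -0.1]
width: 0.0523
```

```bash
python3 - <<'E'
from h import *
go([.4655,-.0665,.2],18.8)
E
```

```text
t 1.15 pos [0.3759 0.2551 0.2393] F [ 0.31 -0.24 -0.08] w 0.0523
rot units [-0.741 -0.008  0.004] shift now-tool [  1.59 -11.54   6.71] shift after-rot tool [  1.57 -13.33  -0.75]
```

Request:
{"fn": "arm_command", "kwargs": {"targets": [-0.15, 0, 0, 0, -1, 0.5, 0.6, -0.15, 0, 0, 0, -1, 0.3, 0.6, -0.15, 0, 0, 0, -1, 0.1, 0.6, -0.15, 0, 0, 0, -1, 0, 0.6, -0.15, 0, 0, 0, -1, 0, 0.6, 0, 0, 0, 0, -1, 0, 0.6, 0, 0, 0, 0, -1, 0, 0.6, 0, 0, 0, 0, -1, 0, 0.6, 0, 0, 0, 0, -1, 0, 0.6, 0, 0, 0, 0, -1, 0, 0.6, 0, 0, 0, 0, -1, 0, 0.6, 0, 0, 0, 0, 0, 0, 0.6]}}

```text
time: 2.15
ee_pos: [0.4508, -0.0341, 0.2389]
eef_rot: [-0.126, 0.698, 0.125, 0.694]
ft_force: [0.2, 0.3, 0.4]
width: 0.0523
```

```bash
python3 - <<'E'
from h import *
go([.4655,-.0665,.2],18.8)
cv2.imwrite('pics/w1.png',camera('wrist')[:,:,::-1])
E
```

```text
t 2.15 pos [ 0.4508 -0.0341  0.2389] F [0.15 0.33 0.39] w 0.0523
rot units [ 0.036 -0.008 -0.   ] shift now-tool [ 1.55 -1.42  0.11] shift after-rot tool [ 1.55 -1.42  0.14]
```

View pics/w1.png

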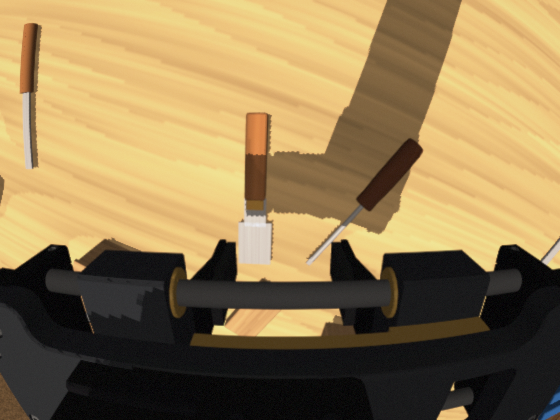

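The wrist view shows the knife clearly: handle from (258,113) to (256,200), blade from (255,222) to (255,263). I'll measure it more finely.

```bash
cat >> h.py <<'E'
def wray(u,v,pose):
    c=calibration('wrist');K=c['camera_matrix'];M=np.array(c['tool_from_camera'])
    a=np.array([(u-K[0,2]),(v-K[1,2])]);r=np.hypot(*a);th=r/K[0,0]
    d=np.r_[np.sin(th)*a/max(r,1e-9),np.cos(th)]
    R=Ro.from_quat(pose[1]); return pose[0]+R.apply(M[:3,3]),R.apply(M[:3,:3]@d)
def wplane(u,v,z,pose):
    o,d=wray(u,v,pose); return o+d*(z-o[2])/d[2]
def wpix(X,pose):
    c=calibration('wrist');K=c['camera_matrix'];M=np.array(c['tool_from_camera'])
    p=Ro.from_quat(pose[1]).inv().apply(np.array(X)-pose[0]); q=M[:3,:3].T@(p-M[:3,3])
    th=np.arctan2(np.hypot(q[0],q[1]),q[2]); return K[:2,2]+K[0,0]*th*q[:2]/np.hypot(q[0],q[1])
E
python3 - <<'E'
from h import *
im=cv2.imread('pics/w1.png'); crop(im[:,:,::-1],225,100,305,275,3,'pics/w1c.png')
E
```

```text
(no output)
```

View pics/w1c.png

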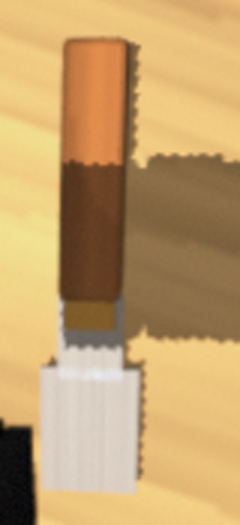

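```bash
python3 - <<'E'
from h import *
np.set_printoptions(precision=4,suppress=True)
s=read_state(); pose=(s['ee_pos'],s['eef_rot'])
W=lambda x,y,z:wplane(225+x/3-.33,100+y/3-.33,z,pose)
bk=(W(64,40,.022)+W(126,40,.022))/2; fr=(W(60,298,.022)+W(123,298,.022))/2
tip=(W(41,488,.012)+W(135,492,.012))/2; sh=(W(41,366,.012)+W(139,370,.012))/2
print('width h',np.linalg.norm(W(60,200,.022)-W(125,200,.022)),'blade w',np.linalg.norm(W(41,430,.012)-W(137,430,.012)))
d=tip-bk;print(bk,fr,sh,tip,'len',np.hypot(*d[:2]),'yaw',np.degrees(np.arctan2(d[1],d[0])))
print('t',s['time'])
h=d[:2]/np.hypot(*d[:2])
for p,x in((bk,-60),(fr,40),(sh,70),(tip,125)): print(p[:2]-h*x/1000)
E
```

```text
width h 0.02421303185093897 blade w 0.03945626567104102
[ 0.3876 -0.0869  0.022 ] [ 0.4794 -0.0557  0.022 ] [ 0.5098 -0.0467  0.012 ] [ 0.5617 -0.0301  0.012 ] len 0.18306770521743304 yaw 18.103058685809767
t 2.2
[ 0.4447 -0.0683]
[ 0.4413 -0.0681]
[ 0.4433 -0.0685]
[ 0.4428 -0.0689]
```

```bash
python3 - <<'E'
from h import *
go([.463,-.0632,.07],18.3)
E
```

```text
t 2.2 pos [ 0.4502 -0.032   0.2387] F [ 0.8  -0.42  0.23] w 0.0522
rot units [ 0.048 -0.009 -0.001] shift now-tool [ 6.75 -1.35  0.09] shift after-rot tool [ 6.75 -1.34  0.09]
```

Request:
{"fn": "arm_command", "kwargs": {"targets": [0.048, -0.009, 0, 0.9, -0.7, 0.05, 0.6, 0, 0, 0, 0.9, -0.7, 0.05, 0.6, 0, 0, 0, 0.9, 0, 0, 0.6, 0, 0, 0, 0.9, 0, 0, 0.6, 0, 0, 0, 0.9, 0, 0, 0.6, 0, 0, 0, 0.9, 0, 0, 0.6, 0, 0, 0, 0.9, 0, 0, 0.6, 0, 0, 0, 0.4, 0, 0, 0.6, 0, 0, 0, 0, 0, 0, 0.6, 0, 0, 0, 0, 0, 0, 0.6]}}

```text
time: 3.03
ee_pos: [0.4641, -0.0568, 0.0646]
eef_rot: [-0.112, 0.697, 0.116, 0.698]
ft_force: [-0.1, 0.2, 0.7]
width: 0.0522
```

```bash
python3 - <<'E'
from h import *
np.set_printoptions(precision=4,suppress=True)
go([.463,-.0647,.025],18.3)
s=read_state();pose=(s['ee_pos'],s['eef_rot'])
cv2.imwrite('pics/w2.png',camera('wrist')[:,:,::-1])
go([.463,-.0647,.025],18.3)
E
```

```text
t 3.03 pos [ 0.4641 -0.0568  0.0646] F [-0.11  0.22  0.67] w 0.0522
rot units [ 0.007  0.003 -0.006] shift now-tool [ 1.58 -0.29 -0.15] shift after-rot tool [ 1.58 -0.29 -0.14]
t 3.08 pos [ 0.4643 -0.0567  0.0649] F [-0.31 -0.25 -0.37] w 0.0522
rot units [ 0.007  0.004 -0.006] shift now-tool [ 1.59 -0.29 -0.16] shift after-rot tool [ 1.6  -0.29 -0.15]
```

View pics/w2.png

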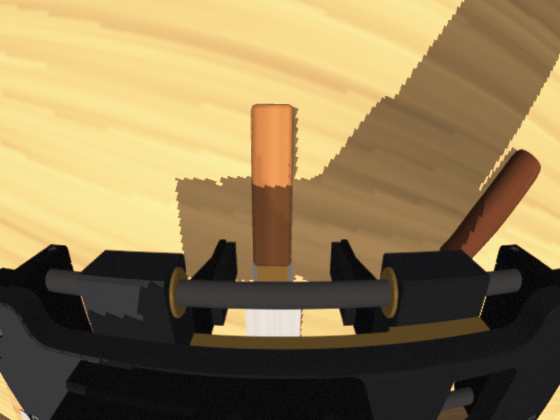

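The knife handle spans columns 251–293 and rows 104–266, between the jaws and well aligned with them.

```bash
python3 - <<'E'
from h import *
np.set_printoptions(precision=4,suppress=True)
s=read_state();pose=(s['ee_pos'],s['eef_rot'])
b=(wplane(252,104,.022,pose)+wplane(292,104,.022,pose))/2; f=(wplane(253,265,.022,pose)+wplane(291,265,.022,pose))/2
d=f-b; h=d/np.linalg.norm(d); print(b,f,np.linalg.norm(d),np.degrees(np.arctan2(d[1],d[0])))
o=b+.06*h; g=b+.08*h; print('origin',o,'grip',g)
go([g[0],g[1],.025],np.degrees(np.arctan2(d[1],d[0])))
E
```

```text
[ 0.3882 -0.0892  0.022 ] [ 0.481  -0.0588  0.022 ] 0.09763461386849098 18.11203704552099
origin [ 0.4452 -0.0705  0.022 ] grip [ 0.4643 -0.0643  0.022 ]
t 3.08 pos [ 0.4643 -0.0567  0.0649] F [-0.31 -0.25 -0.37] w 0.0522
rot units [ 0.011  0.004 -0.006] shift now-tool [ 1.59 -0.3  -0.11] shift after-rot tool [ 1.6  -0.29 -0.1 ]
```

Request:
{"fn": "arm_command", "kwargs": {"targets": [0.01, 0, 0, 0.6, -0.2, -0.1, 0.6, 0, 0, 0, 0.5, -0.1, 0, 0.6, 0, 0, 0, 0.5, 0, 0, 0.6, 0, 0, 0, 0, 0, 0, 0.6, 0, 0, 0, 0, 0, 0, 0.6], "newtons": 50}}

```text
time: 3.5
ee_pos: [0.4697, -0.0627, 0.0304]
eef_rot: [-0.11, 0.693, 0.115, 0.703]
ft_force: [0.3, -0.2, 0.3]
width: 0.0518
```

```bash
python3 - <<'E'
from h import *
go([.4643,-.0643,.025],18.1)
E
```

```text
t 3.5 pos [ 0.4697 -0.0627  0.0304] F [ 0.33 -0.16  0.32] w 0.0518
rot units [ 0.004  0.018 -0.007] shift now-tool [ 0.21  0.01 -0.23] shift after-rot tool [ 0.21  0.01 -0.23]
```

Request:
{"fn": "arm_command", "kwargs": {"targets": [0, 0.018, -0.007, 0.2, 0, -0.2, 0.6, 0, 0, 0, 0, 0, 0, 0.6, 0, 0, 0, 0, 0, 0, 0.2, 0, 0, 0, 0, 0, 0, 0, 0, 0, 0, 0, 0, 0, 0, 0, 0, 0, 0, 0, 0, 0, 0, 0, 0, 0, 0, 0, 0], "newtons": 50}}

```text
time: 4.08
ee_pos: [0.4673, -0.0634, 0.0292]
eef_rot: [-0.113, 0.696, 0.113, 0.7]
ft_force: [-0.3, 0.2, 0.4]
width: 0.0263
```

```bash
python3 - <<'E'
from h import *
go([.4643,-.0643,.025],18.1)
E
```

```text
t 4.08 pos [ 0.4673 -0.0634  0.0292] F [-0.35  0.21  0.43] w 0.0263
rot units [0.005 0.006 0.001] shift now-tool [ 0.17  0.   -0.13] shift after-rot tool [ 0.17  0.   -0.13]
```

Request:
{"fn": "arm_command", "kwargs": {"targets": [0, 0, 0, 0, 0, 0, 0, 0, 0, 0, -0.4, 0, 0, 0, 0, 0, 0, -0.8, 0, 0, 0, 0, 0, 0, -1, 0, 0, 0, 0, 0, 0, -1, 0, 0, 0, 0, 0, 0, -1, 0, 0, 0, 0, 0, 0, -1, 0, 0, 0, 0, 0, 0, 0, 0, 0, 0]}}

```text
time: 4.75
ee_pos: [0.4641, -0.0657, 0.1667]
eef_rot: [-0.112, 0.699, 0.11, 0.698]
ft_force: [0.6, -0.2, -0.5]
width: 0.0234
```

```bash
python3 - <<'E'
from h import *
go([.4725,.148,.14],9.2)
im=camera('side');crop(im,180,180,320,285,5,'pics/d3.png')
E
```

```text
t 4.75 pos [ 0.4641 -0.0657  0.1667] F [ 0.6  -0.15 -0.45] w 0.0234
rot units [ 0.197 -0.001  0.003] shift now-tool [1.04 8.02 2.97] shift after-rot tool [1.07 8.38 1.7 ]
```

View pics/d3.png

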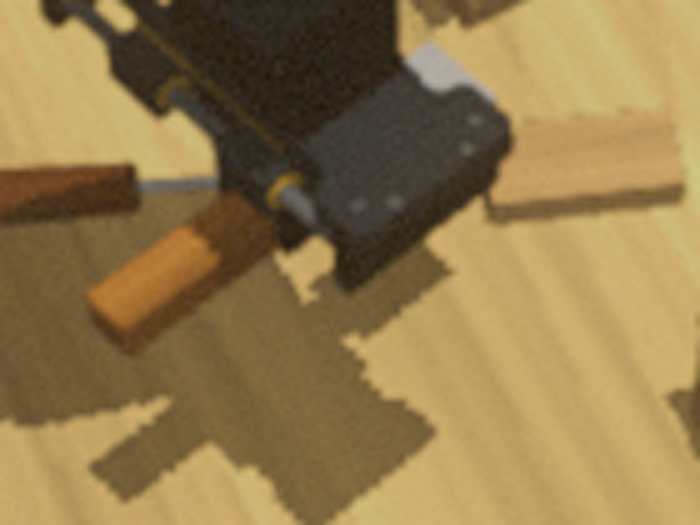

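The knife is held level: its handle sticks out behind the gripper and the blade ahead of it. Moving across to the front of the wide box.

Request:
{"fn": "arm_command", "kwargs": {"targets": [0.1, 0, 0, 0, 0.9, 0.2, 0, 0.1, 0, 0, 0, 0.9, 0.2, 0, 0, 0, 0, 0, 0.9, 0.2, 0, 0, 0, 0, 0, 0.9, 0.2, 0, 0, 0, 0, 0, 0.9, 0.2, 0, 0, 0, 0, 0, 0.9, 0.2, 0, 0, 0, 0, 0, 0.9, 0.2, 0, 0, 0, 0, 0.3, 0.9, 0, 0, 0, 0, 0, 0.3, 0.8, 0, 0, 0, 0, 0, 0, 0, 0, 0, 0, 0, 0, 0, 0, 0, 0]}}

```text
time: 5.72
ee_pos: [0.4568, 0.1428, 0.1425]
eef_rot: [-0.054, 0.709, 0.049, 0.701]
ft_force: [1.2, -0.5, -0.1]
width: 0.0236
```

```bash
python3 - <<'E'
from h import *
go([.4725,.148,.082],9.2)
cv2.imwrite('pics/w4.png',camera('wrist')[:,:,::-1])
go([.4725,.148,.082],9.2)
im=camera('side');crop(im,150,90,330,225,4,'pics/d4.png')
im=camera('scene');crop(im,230,110,430,260,4,'pics/s4.png')
E
```

```text
t 5.72 pos [0.4568 0.1428 0.1425] F [ 1.18 -0.46 -0.14] w 0.0236
rot units [-0.02  -0.015  0.007] shift now-tool [2.41 0.13 0.68] shift after-rot tool [2.42 0.11 0.65]
t 5.77 pos [0.4566 0.1429 0.1424] F [ 0.03 -0.03 -1.39] w 0.0235
rot units [-0.019 -0.015  0.007] shift now-tool [2.41 0.12 0.69] shift after-rot tool [2.42 0.1  0.66]
```

View pics/w4.png

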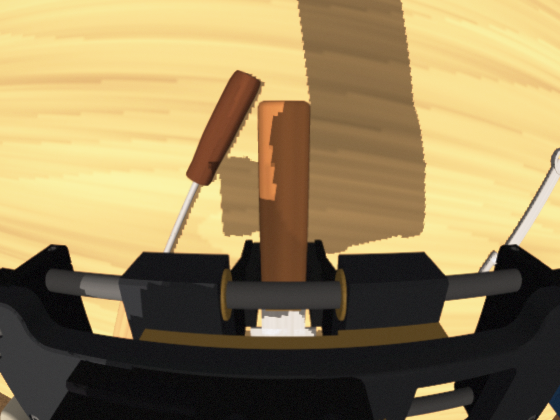

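View pics/d4.png

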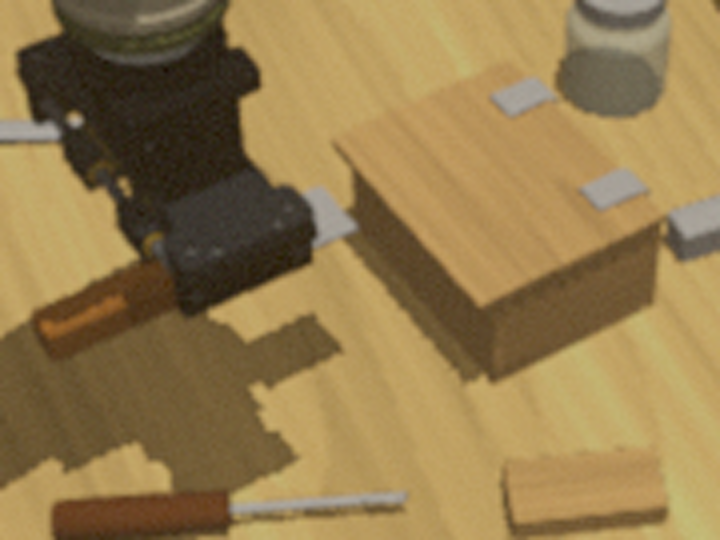

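View pics/s4.png

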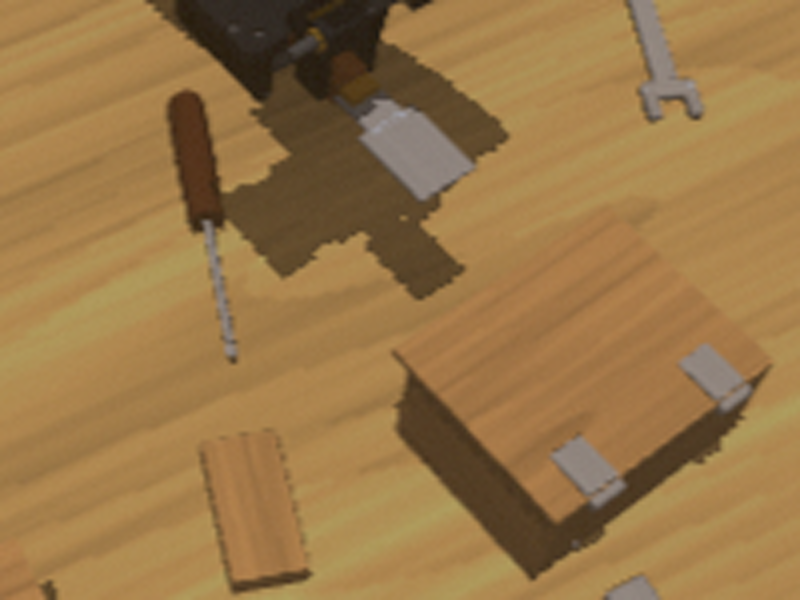

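The side and scene views show the blade level and ahead of the gripper, still short of the lid's front edge. I'll check where the tip is relative to the lid.

```bash
python3 - <<'E'
from h import *
np.set_printoptions(precision=4,suppress=True)
a=lambda x,y:('scene',230+x/4-.37,110+y/4-.37); b=lambda x,y:('side',150+x/4-.37,90+y/4-.37)
pR=tri(a(428,199),b(356,226)); print('tipR',pR, plane(*a(428,199),.1255),plane(*b(356,226),.1255))
print('tipL plane',plane(*a(473,164),.1255), 'side', plane(*b(324,186),.1255))
for n,p,q in (('FR',(394,352),(486,306)),('FL',(612,214),(336,144)),('BR',(558,524),(662,216)),('BL',(770,364),(514,62))):
    print(n,plane(*a(*p),.08),plane(*b(*q),.08))
s=read_state(); R=Ro.from_quat(s['eef_rot']).as_matrix(); print(R[:,2], s['ee_pos']+.102*R[:,2]+.017*R[:,0]+np.outer([-.02,.02],R[:,1]))
E
```

```text
tipR (array([0.5597, 0.141 , 0.1205]), [np.float64(0.000880123003259005), np.float64(0.0008801230032589166)]) [0.562  0.1393 0.1255] [0.5581 0.1353 0.1255]
tipL plane [0.5534 0.1743 0.1255] side [0.5539 0.1716 0.1255]
FR [0.6157 0.09   0.08  ] [0.6165 0.088  0.08  ]
FL [0.5958 0.2513 0.08  ] [0.5895 0.2447 0.08  ]
BR [0.7449 0.1102 0.08  ] [0.7412 0.1095 0.08  ]
BL [0.7202 0.2684 0.08  ] [0.7192 0.2666 0.08  ]
[ 0.9897  0.1427 -0.0106] [[0.561  0.1365 0.1252]
 [0.5553 0.1761 0.125 ]]
```

```bash
python3 - <<'E'
from h import *
go([.4736,.1488,.083],8.8)
E
```

```text
t 5.87 pos [0.4574 0.1419 0.1432] F [ 0.59  0.02 -1.12] w 0.0232
rot units [-0.013 -0.014  0.006] shift now-tool [2.4  0.19 0.71] shift after-rot tool [2.41 0.17 0.68]
```

Request:
{"fn": "arm_command", "kwargs": {"targets": [-0.013, -0.014, 0.006, 0.6, 0.2, 0.2, 0, 0, 0, 0, 0.6, 0, 0.2, 0, 0, 0, 0, 0.6, 0, 0.2, 0, 0, 0, 0, 0.6, 0, 0, 0, 0, 0, 0, 0, 0, 0, 0, 0, 0, 0, 0, 0, 0, 0], "newtons": 60}}

```text
time: 6.37
ee_pos: [0.4748, 0.1434, 0.0835]
eef_rot: [-0.051, 0.703, 0.051, 0.707]
ft_force: [-0.6, -0.1, -1.2]
width: 0.0236
```

```bash
python3 - <<'E'
from h import *
go([.4736,.1488,.083],8.8)
im=camera('side');crop(im,150,90,330,225,4,'pics/d5.png')
im=camera('scene');crop(im,230,110,430,260,4,'pics/s5.png')
go([.4736,.1488,.083],8.8)
E
```

```text
t 6.37 pos [0.4748 0.1434 0.0835] F [-0.55 -0.07 -1.16] w 0.0236
rot units [-0.012  0.007 -0.001] shift now-tool [ 0.02  0.22 -0.02] shift after-rot tool [ 0.02  0.22 -0.02]
t 6.47 pos [0.4748 0.1438 0.0839] F [-0.32 -0.07 -0.51] w 0.0232
rot units [-0.011  0.008 -0.002] shift now-tool [ 0.04  0.2  -0.02] shift after-rot tool [ 0.04  0.2  -0.02]
```

View pics/d5.png

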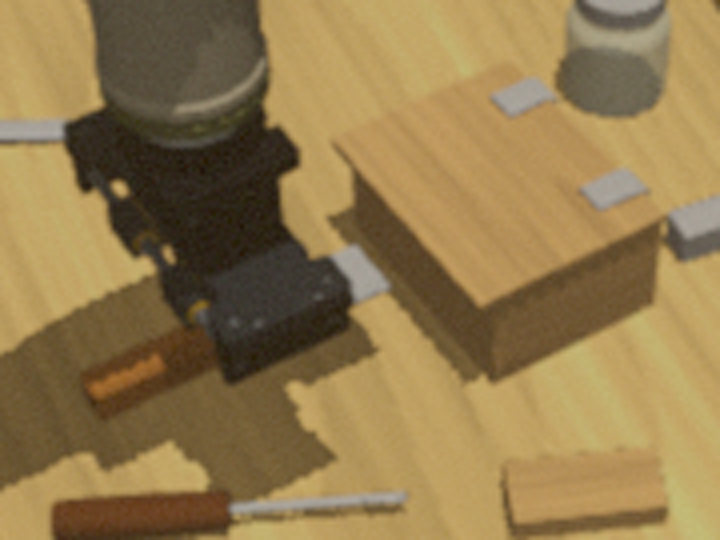

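View pics/s5.png

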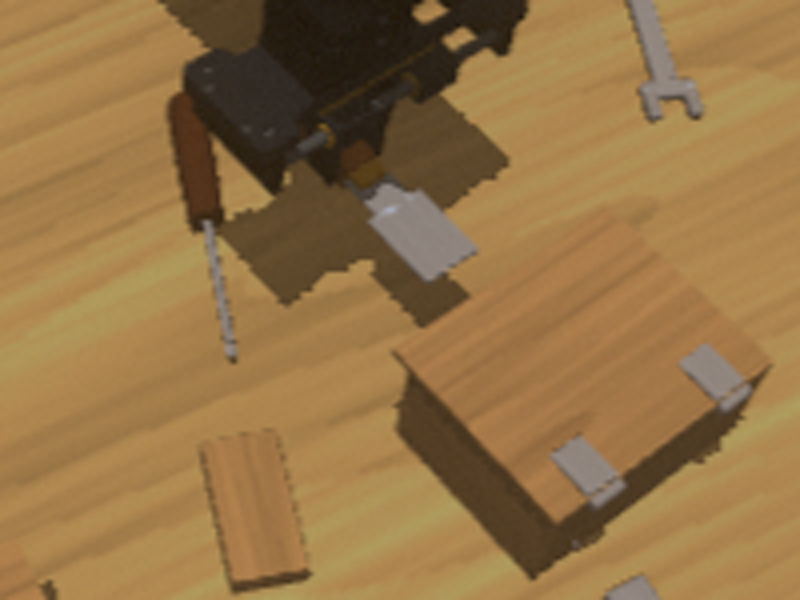

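```bash
python3 - <<'E'
from h import *
np.set_printoptions(precision=4,suppress=True)
a=lambda x,y:('scene',230+x/4-.37,110+y/4-.37); b=lambda x,y:('side',150+x/4-.37,90+y/4-.37)
print(tri(a(432,281),b(388,292)),tri(a(478,247),b(356,247)))
s=read_state(); R=Ro.from_quat(s['eef_rot']).as_matrix(); T=s['ee_pos']+.102*R[:,2]+.017*R[:,0]+np.outer([-.02,.02],R[:,1]);print(T)
for p in T: print(proj('scene',p),proj('side',p))
print(a(432,281),b(388,292),a(478,247),b(356,247))
E
```

```text
(array([0.5767, 0.1412, 0.0592]), [np.float64(0.0022088443575799355), np.float64(0.0022088443575800174)]) (array([0.5718, 0.1757, 0.0654]), [np.float64(0.0013950438157871328), np.float64(0.0013950438157871257)])
[[0.5788 0.1388 0.0675]
 [0.573  0.1784 0.0676]]
[337.1538 179.7739] [247.1689 159.9224]
[350.1616 171.2723] [238.2386 149.39  ]
('scene', 337.63, 179.88) ('side', 246.63, 162.63) ('scene', 349.13, 171.38) ('side', 238.63, 151.38)
```

Request:
{"fn": "arm_command", "kwargs": {"targets": [-0.011, 0.008, 0, 0.06, 0.2, 0.2, 0, 0, 0, 0, 0, 0, 0.4, 0, 0, 0, 0, 0, 0, 0.4, 0, 0, 0, 0, 0, 0, 0.4, 0, 0, 0, 0, 0, 0, 0.4, 0, 0, 0, 0, 0, 0, 0, 0]}}

```text
time: 6.97
ee_pos: [0.5254, 0.1591, 0.0871]
eef_rot: [-0.053, 0.703, 0.058, 0.707]
ft_force: [0.3, 0.1, -1.6]
width: 0.0235
```

```bash
python3 - <<'E'
from h import *
np.set_printoptions(precision=4,suppress=True)
go([.5377,.1588,.082],8.8); print(read_state()['torque'])
im=camera('side');crop(im,150,90,330,225,4,'pics/d6.png')
E
```

```text
t 6.97 pos [0.5254 0.1591 0.0871] F [ 0.32  0.12 -1.61] w 0.0235
rot units [ 0.004  0.008 -0.007] shift now-tool [ 0.21 -0.09  0.48] shift after-rot tool [ 0.21 -0.09  0.48]
[ 0.0346  0.0369 -0.0163]
```

View pics/d6.png

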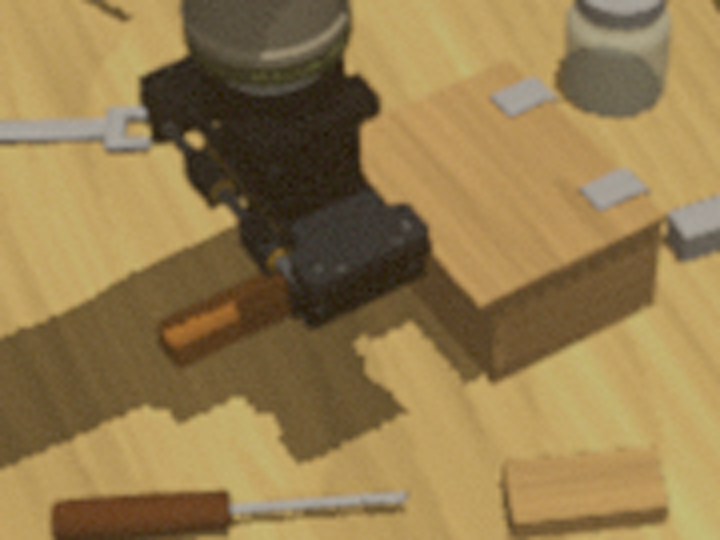

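Request:
{"fn": "arm_command", "kwargs": {"targets": [0, 0.008, -0.005, 0.2, -0.1, 0.1, 0, 0, 0, 0, 0.1, 0, 0.3, 0, 0, 0, 0, 0.05, 0, 0.3, 0, 0, 0, 0, 0, 0, 0, 0]}}

```text
time: 7.35
ee_pos: [0.5435, 0.1596, 0.0777]
eef_rot: [-0.055, 0.705, 0.056, 0.704]
ft_force: [-0.2, -0.3, -1.1]
width: 0.0235
```

```bash
python3 - <<'E'
from h import *
np.set_printoptions(precision=4,suppress=True)
go([.5377,.1588,.082],8.8); print(read_state()['torque'])
im=camera('scene');crop(im,230,110,430,260,4,'pics/s7.png')
E
```

```text
t 7.35 pos [0.5435 0.1596 0.0777] F [-0.23 -0.34 -1.1 ] w 0.0235
rot units [ 0.005 -0.002 -0.002] shift now-tool [-0.17  0.01 -0.23] shift after-rot tool [-0.17  0.   -0.23]
[0.0125 0.0343 0.0365]
```

View pics/s7.png

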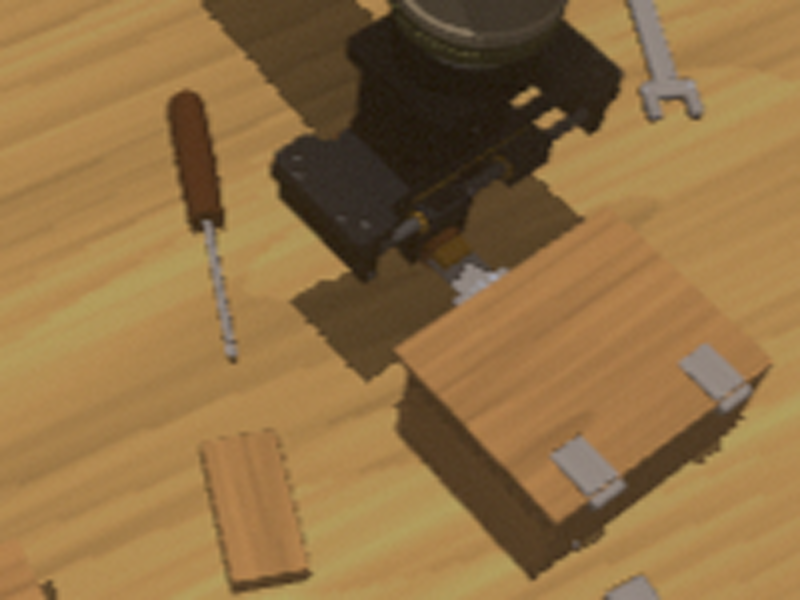

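The blade is under the middle of the lid's front edge. Lifting slowly.

Request:
{"fn": "arm_command", "kwargs": {"targets": [0, 0, 0, -0.3, 0, 0, 0, 0, 0, 0, -0.3, 0, 0, 0, 0, 0, 0, -0.3, 0, 0, 0, 0, 0, 0, -0.3, 0, 0, 0, 0, 0, 0, -0.3, 0, 0, 0, 0, 0, 0, -0.3, 0, 0, 0, 0, 0, 0, 0, 0, 0, 0]}}

```text
time: 7.98
ee_pos: [0.5423, 0.159, 0.1282]
eef_rot: [-0.055, 0.706, 0.056, 0.704]
ft_force: [-0.1, -0.1, -0.4]
width: 0.0236
```

```bash
python3 - <<'E'
from h import *
np.set_printoptions(precision=4,suppress=True)
go([.5435,.1596,.12],8.8); print(read_state()['torque'])
im=camera('scene');crop(im,230,110,430,260,4,'pics/s8.png')
im=camera('side');crop(im,150,90,330,225,4,'pics/d8.png')
E
```

```text
t 7.98 pos [0.5423 0.159  0.1282] F [-0.05 -0.05 -0.41] w 0.0236
rot units [ 0.005 -0.003 -0.003] shift now-tool [0.33 0.01 0.05] shift after-rot tool [0.33 0.02 0.05]
[-0.0734  0.0918 -0.0267]
```

View pics/s8.png

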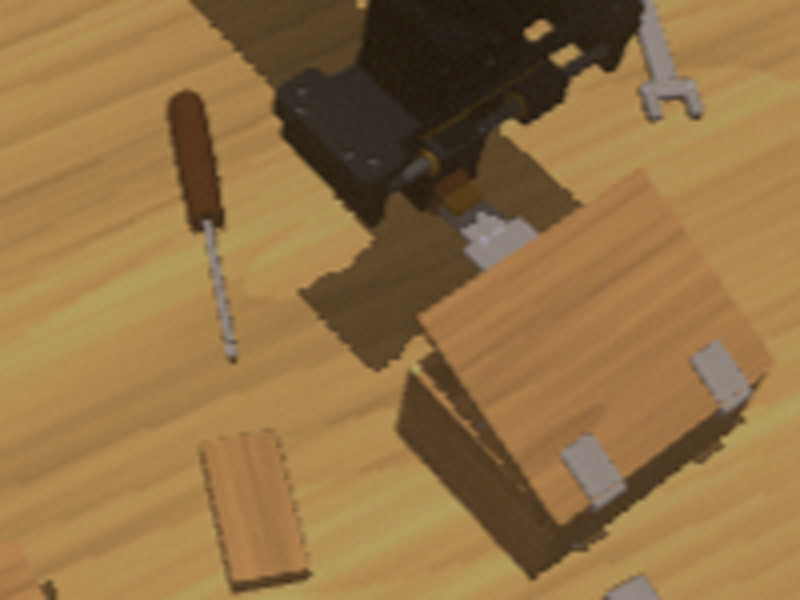

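View pics/d8.png

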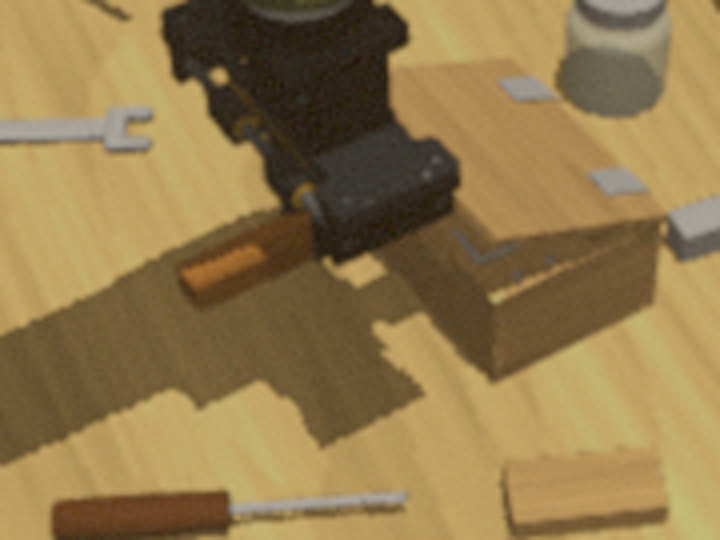

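The lid is rising cleanly, by roughly 17–20° so far, and the knife is still level. Continuing.

Request:
{"fn": "arm_command", "kwargs": {"targets": [0, 0, 0, -0.3, 0, 0.1, 0, 0, 0, 0, -0.3, 0, 0.1, 0, 0, 0, 0, -0.3, 0, 0.1, 0, 0, 0, 0, -0.3, 0, 0.1, 0, 0, 0, 0, -0.3, 0, 0.1, 0, 0, 0, 0, -0.3, 0, 0.1, 0, 0, 0, 0, -0.3, 0, 0.1, 0, 0, 0, 0, -0.2, 0, 0.1, 0, 0, 0, 0, 0, 0, 0, 0]}}

```text
time: 8.83
ee_pos: [0.5635, 0.1623, 0.1896]
eef_rot: [-0.055, 0.707, 0.056, 0.703]
ft_force: [-0.9, 0.3, -1.7]
width: 0.0233
```

```bash
python3 - <<'E'
from h import *
np.set_printoptions(precision=4,suppress=True)
go([.5435,.1596,.185],8.8); print(read_state()['torque'])
im=camera('scene');crop(im,230,110,430,260,4,'pics/s9.png')
im=camera('side');crop(im,150,60,330,195,4,'pics/d9.png')
E
```

```text
t 8.83 pos [0.5635 0.1623 0.1896] F [-0.89  0.32 -1.68] w 0.0233
rot units [ 0.005 -0.007 -0.001] shift now-tool [ 0.19  0.02 -0.8 ] shift after-rot tool [ 0.18  0.02 -0.81]
[ 0.0091  0.1297 -0.0243]
```

View pics/s9.png

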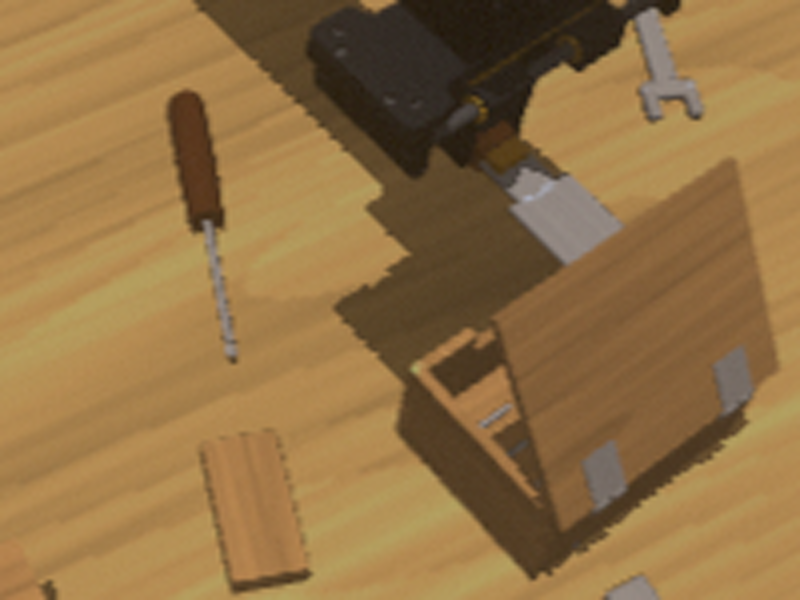

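View pics/d9.png

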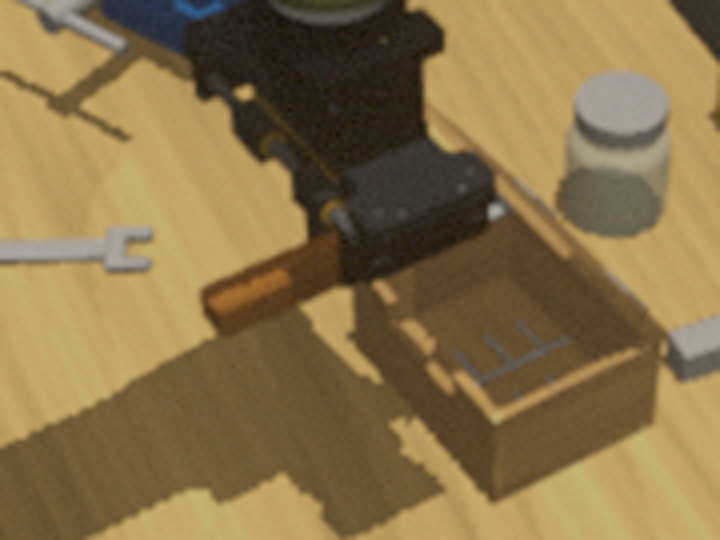

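```bash
cat >> h.py <<'E'
def lidproj(n,th):
    y=np.radians(8.9);e=np.array([np.cos(y),np.sin(y)]);f=np.array([-np.sin(y),np.cos(y)])
    c,s=np.cos(th),np.sin(th);C=np.array([.6672,.1793])+.006*e
    r=[]
    for ly in(-.08,.08):
        x=.06-.132*c+.006*s;z=.074+.132*s+.006*c
        r.append(proj(n,np.r_[C+x*e+ly*f,z]))
    return r
E
python3 - <<'E'
from h import *
print('obs',(230+497/4-.37,110+320/4-.37),(230+735/4-.37,110+160/4-.37))
for d in(0,35,40,45,50,55): print(d,*[p.round(1) for p in lidproj('scene',np.radians(d))])
E
```

```text
obs (353.88, 189.63) (413.38, 149.63)
0 [327.8 197.2] [380.  161.7]
35 [340.6 187.3] [396.7 149.2]
40 [343.7 187.4] [400.4 148.8]
45 [347. 188.] [404.2 148.8]
50 [350.7 189. ] [408.4 149.3]
55 [354.5 190.5] [412.7 150.2]
```

The lid is at about 55° and the knife is still level. Dropping the blade clear, then backing out.

Request:
{"fn": "arm_command", "kwargs": {"targets": [0, 0, 0, 0.2, 0, -0.1, 0, 0, 0, 0, 0.2, 0, -0.3, 0, 0, 0, 0, 0.1, 0, -0.6, 0, 0, 0, 0, 0, 0, -0.8, 0, 0, 0, 0, 0, 0, -0.8, 0, 0, 0, 0, 0, 0, -0.8, 0, 0, 0, 0, 0, 0, -0.8, 0, 0, 0, 0, 0, 0, -0.4, 0, 0, 0, 0, 0, 0, 0, 0]}}

```text
time: 9.68
ee_pos: [0.4372, 0.1412, 0.1679]
eef_rot: [-0.058, 0.71, 0.055, 0.7]
ft_force: [0.2, 0.3, -0.4]
width: 0.0234
```

```bash
python3 - <<'E'
from h import *
np.set_printoptions(precision=4,suppress=True)
go([.47,.08,.15],18.1)
im=camera('scene');crop(im,230,110,430,260,4,'pics/s10.png')
im=camera('side');crop(im,130,60,330,210,4,'pics/d10.png')
E
```

```text
t 9.68 pos [0.4372 0.1412 0.1679] F [ 0.17  0.3  -0.37] w 0.0234
rot units [-0.2   -0.018  0.002] shift now-tool [ 0.71 -2.62  0.92] shift after-rot tool [ 0.72 -2.73  0.49]
```

View pics/s10.png

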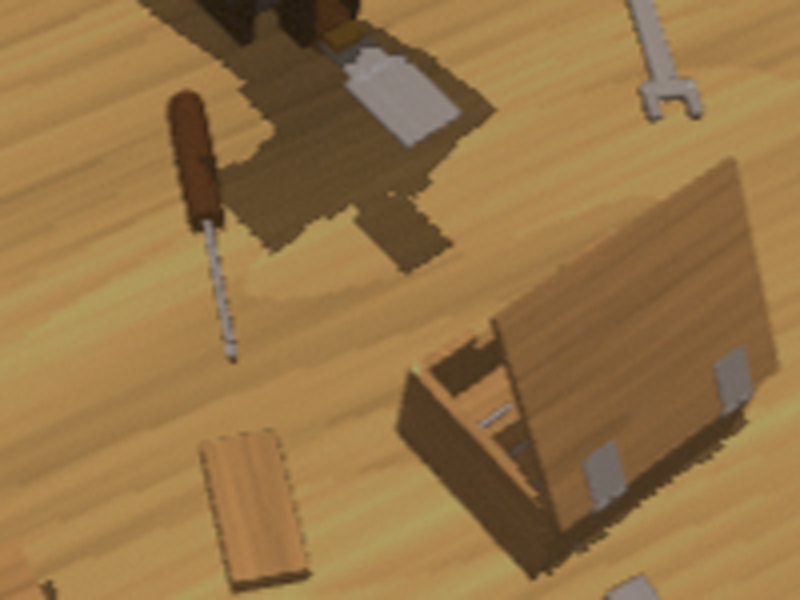

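View pics/d10.png

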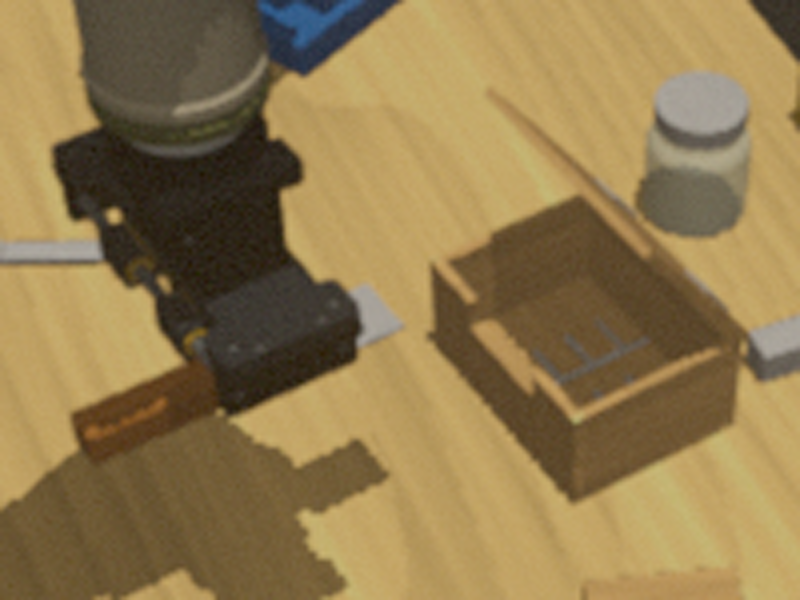

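The lid stays put, with its corners unmoved, and the knife is clear. Carrying the knife back to its original spot.

```bash
python3 - <<'E'
from h import *
go([.465,-.0634,.1],18.1)
E
```

```text
t 9.78 pos [0.4391 0.1415 0.1683] F [ 0.77  0.07 -0.96] w 0.0234
rot units [-0.2   -0.017  0.002] shift now-tool [ 2.76 -8.25 -0.24] shift after-rot tool [ 2.73 -8.11 -1.56]
```

Request:
{"fn": "arm_command", "kwargs": {"targets": [-0.1, -0.01, 0, 0, -0.9, -0.1, 0, -0.1, -0.008, 0, 0, -0.9, -0.2, 0, 0, 0, 0, 0, -0.9, -0.2, 0, 0, 0, 0, 0, -0.9, -0.2, 0, 0, 0, 0, 0, -0.9, -0.2, 0, 0, 0, 0, 0, -0.9, -0.2, 0, 0, 0, 0, 0.5, -0.9, -0.2, 0, 0, 0, 0, 0.7, -0.8, -0.2, 0, 0, 0, 0, 0.7, -0.6, 0, 0, 0, 0, 0, 0.6, 0, 0, 0, 0, 0, 0, 0.3, 0, 0, 0, 0, 0, 0, 0, 0, 0, 0]}}

```text
time: 10.78
ee_pos: [0.4691, -0.065, 0.0966]
eef_rot: [-0.118, 0.694, 0.11, 0.702]
ft_force: [-0.8, -0.0, -1.3]
width: 0.0233
```

```bash
python3 - <<'E'
from h import *
go([.465,-.0634,.030],18.1)
E
```

```text
t 10.78 pos [ 0.4691 -0.065   0.0966] F [-0.81 -0.01 -1.27] w 0.0233
rot units [0.01  0.012 0.015] shift now-tool [ 2.66  0.15 -0.16] shift after-rot tool [ 2.66  0.11 -0.14]
```

Request:
{"fn": "arm_command", "kwargs": {"targets": [0.01, 0.012, 0.015, 0.5, 0, -0.1, 0, 0, 0, 0, 0.5, 0, -0.1, 0, 0, 0, 0, 0.5, 0, 0, 0, 0, 0, 0, 0.4, 0, 0, 0, 0, 0, 0, 0.2, 0, 0, 0, 0, 0, 0, 0, 0, 0, 0, 0, 0, 0, 0, 0, 0, 0]}}

```text
time: 11.37
ee_pos: [0.4686, -0.0643, 0.0447]
eef_rot: [-0.113, 0.697, 0.112, 0.699]
ft_force: [-0.5, 0.5, -0.8]
width: 0.0234
```

```bash
python3 - <<'E'
from h import *
go([.465,-.0634,.030],18.1)
im=camera('side');crop(im,180,180,320,285,5,'pics/d11.png')
E
```

```text
t 11.37 pos [ 0.4686 -0.0643  0.0447] F [-0.51  0.53 -0.79] w 0.0234
rot units [0.006 0.003 0.002] shift now-tool [ 0.59  0.08 -0.13] shift after-rot tool [ 0.59  0.08 -0.13]
```

View pics/d11.png

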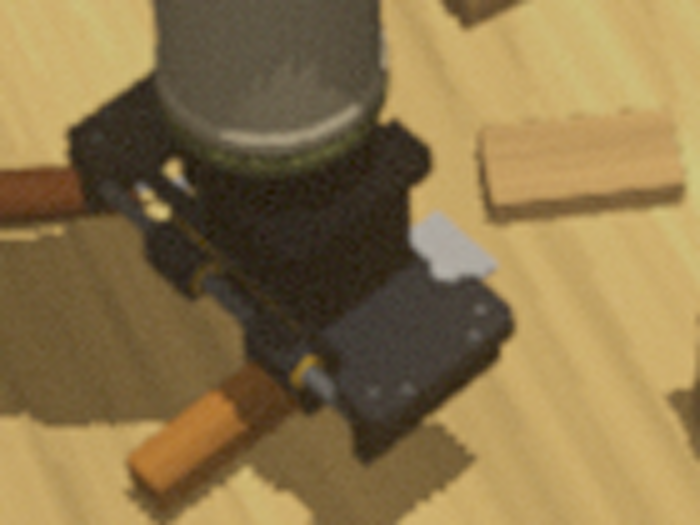

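Knife level, about 15 mm above the bench. Lowering in small steps until the force shows contact.

Request:
{"fn": "arm_command", "kwargs": {"targets": [0, 0, 0, 0.2, 0, 0, 0, 0, 0, 0, 0.2, 0, 0, 0, 0, 0, 0, 0.1, 0, 0, 0, 0, 0, 0, 0.05, 0, 0, 0, 0, 0, 0, 0, 0, 0, 0]}}

```text
time: 11.83
ee_pos: [0.4701, -0.0637, 0.0314]
eef_rot: [-0.114, 0.696, 0.113, 0.7]
ft_force: [-0.1, -0.1, -0.5]
width: 0.0235
```

```bash
python3 - <<'E'
from h import *
go([.465,-.0634,.029],18.1)
E
```

```text
t 11.83 pos [ 0.4701 -0.0637  0.0314] F [-0.14 -0.14 -0.54] w 0.0235
rot units [0.007 0.008 0.002] shift now-tool [ 0.09  0.08 -0.19] shift after-rot tool [ 0.1   0.08 -0.19]
```

Request:
{"fn": "arm_command", "kwargs": {"targets": [0, 0.008, 0, 0.1, 0, 0, 0, 0, 0, 0, 0.06, 0, 0, 0, 0, 0, 0, 0.04, 0, 0, 0, 0, 0, 0, 0.04, 0, 0, 0, 0, 0, 0, 0, 0, 0, 0]}}

```text
time: 12.25
ee_pos: [0.4705, -0.064, 0.0296]
eef_rot: [-0.111, 0.699, 0.114, 0.697]
ft_force: [-0.3, -0.3, -1.1]
width: 0.0236
```

```bash
python3 - <<'E'
from h import *
go([.465,-.0634,.029],18.1)
E
```

```text
t 12.25 pos [ 0.4705 -0.064   0.0296] F [-0.33 -0.29 -1.1 ] w 0.0236
rot units [ 0.005 -0.003 -0.005] shift now-tool [ 0.02  0.09 -0.2 ] shift after-rot tool [ 0.02  0.09 -0.2 ]
```

Request:
{"fn": "arm_command", "kwargs": {"targets": [0, 0, 0, 0.08, 0, 0, 0, 0, 0, 0, 0.08, 0, 0, 0, 0, 0, 0, 0.06, 0, 0, 0, 0, 0, 0, 0.06, 0, 0, 0, 0, 0, 0, 0.04, 0, 0, 0]}}

```text
time: 12.67
ee_pos: [0.4709, -0.0643, 0.0292]
eef_rot: [-0.107, 0.7, 0.116, 0.696]
ft_force: [-8.8, 0.5, 18.1]
width: 0.0236
```

```bash
python3 - <<'E'
from h import *
go([.465,-.0634,.029],18.1)
E
```

```text
t 12.67 pos [ 0.4709 -0.0643  0.0292] F [-8.78  0.55 18.09] w 0.0236
rot units [ 0.002 -0.005 -0.017] shift now-tool [ 0.01  0.11 -0.21] shift after-rot tool [ 0.01  0.11 -0.21]
```

The knife is on the bench. Easing off the pressure, then opening.

Request:
{"fn": "arm_command", "kwargs": {"targets": [0, 0, 0, -0.03, 0, 0, 0, 0, 0, 0, 0, 0, 0, 0, 0, 0, 0, 0, 0, 0, 0.35, 0, 0, 0, 0, 0, 0, 0.5, 0, 0, 0, 0, 0, 0, 0.5, 0, 0, 0, 0, 0, 0, 0.5]}}

```text
time: 13.17
ee_pos: [0.4714, -0.0644, 0.0299]
eef_rot: [-0.108, 0.7, 0.116, 0.696]
ft_force: [-0.4, 0.3, -0.3]
width: 0.0402
```

```bash
python3 - <<'E'
from h import *
go([.465,-.0634,.029],18.1)
E
```

```text
t 13.17 pos [ 0.4714 -0.0644  0.0299] F [-0.37  0.34 -0.31] w 0.0402
rot units [ 0.002 -0.005 -0.016] shift now-tool [ 0.04  0.12 -0.23] shift after-rot tool [ 0.04  0.12 -0.23]
```

Request:
{"fn": "arm_command", "kwargs": {"targets": [0, 0, 0, -0.1, 0, 0, 0.5, 0, 0, 0, -0.4, 0, 0, 0.5, 0, 0, 0, -0.7, 0, 0, 0.5, 0, 0, 0, -0.9, 0, 0, 0.5, 0, 0, 0, -0.9, 0, 0, 0.5, 0, 0, 0, -0.9, 0, 0, 0.5, 0, 0, 0, -0.9, 0, -1, 0.5, 0, 0, 0, -0.9, -0.5, -1, 0.5, 0, 0, 0, 0, -0.5, -1, 0.5, 0, 0, 0, 0, 0, 0, 0.5]}}

```text
time: 14.0
ee_pos: [0.4068, -0.1168, 0.1835]
eef_rot: [-0.109, 0.701, 0.114, 0.696]
ft_force: [-1.4, -0.2, -0.2]
width: 0.0434
```

```bash
python3 - <<'E'
from h import *
go([.465,-.0634,.029],18.1)
im=camera('side');cv2.imwrite('pics/d12.png',im[:,:,::-1]);crop(im,180,180,320,285,5,'pics/d12c.png')
im=camera('scene');cv2.imwrite('pics/s12.png',im[:,:,::-1])
E
```

```text
t 14.0 pos [ 0.4068 -0.1168  0.1835] F [-1.39 -0.21 -0.19] w 0.0434
rot units [ 0.    -0.008 -0.01 ] shift now-tool [6.17 1.26 2.92] shift after-rot tool [6.18 1.3  2.88]
```

View pics/d12.png

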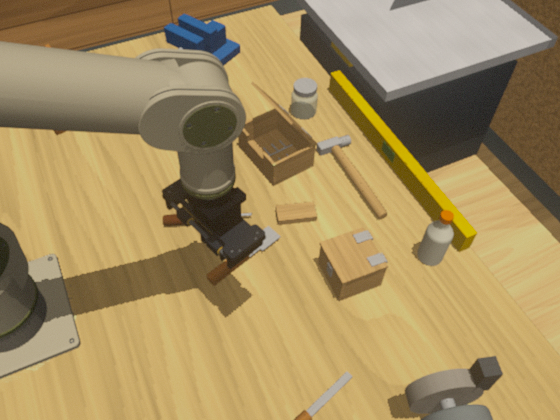

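View pics/s12.png

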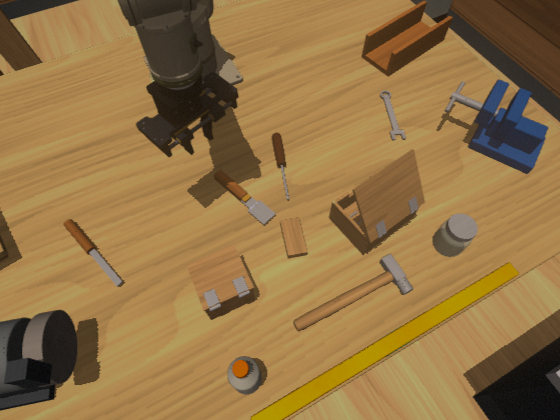

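View pics/d12c.png

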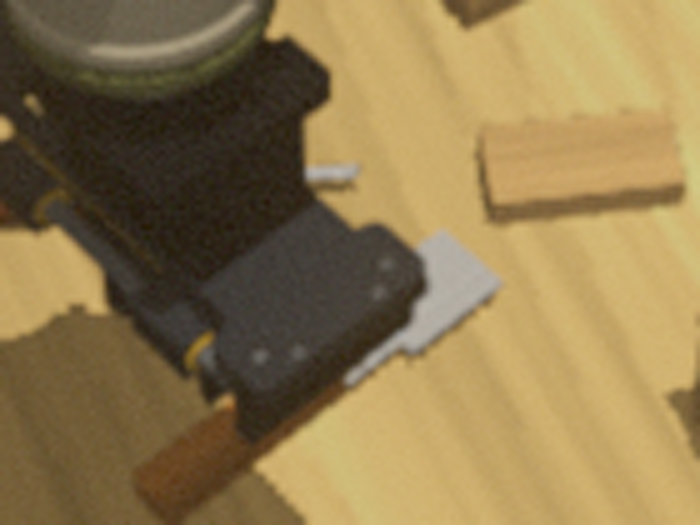

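The scene view shows the knife flat where it first lay: tip corner at about (274,213), against (275,212) at the start. The lid stands open at (390,195), and the small box is untouched. Handing in.

```bash
python3 - <<'E'
from h import *
s=read_state(); print(s['time'],abs(s['joint_vel']).max())
print(close_job())
E
```

```text
14.1 0.05401218146853399
the job is handed in; nothing more can be done
None
```

I levered the wide box's lid open with the putty knife, and it stands at about 55° by itself. I laid the knife back flat on the bench at its original spot and handed the job in at 14.1 s. No verdict is reported.

**Lid:** I compared the lid's front corners in the scene view with their calibrated positions to get the angle. They had not moved after I withdrew the knife. I did not measure the contact force between knife and lid directly. The wrist readings during the lift were within the sensor's noise, so that check rests on the pictures showing the lid riding up on the blade.

**Knife:** It stayed level in the grip throughout. The last scene view shows it flat and right way up, clear of both boxes. I pressed it onto the bench with about 18 N at set-down and eased off before opening the fingers.

**Contacts:** In the pictures neither the gripper nor the arm touched the wide box, and nothing touched the small box.

**Disagreement:** The two fixed cameras differed by 2–4 mm, with the side view reading slightly low. I allowed for this when choosing the insertion height.

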